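# Turn the contrast plate over onto the microscope light base

## Task

Turn the reversible contrast plate black side up for the next specimen: lever up its overhanging edge, stand it on edge on the ledge against the side wall of the light base, and lower it over that wall onto the stage without letting it fall or slam. Then slide it home along the stage until it meets the dark stop rail squarely, leave it lying flat and not sticking out past either end of the rail, with its black face up, and let go; leave the other things on the counter alone.

Things in the scene. Friction and masses are not known exactly. Their poses are not given: they have to be found in the camera images.
- plate: loose rigid square plate 150 x 150 x 10 mm, 0.2 to 0.36 kg, white on one face, black on the other. Origin at its centre (mid-thickness); +z is the normal of the WHITE face (up at the start), x, y along its sides. It starts on the stand's ledge, its +y side 2 to 10 mm from the wall; its -y side overhangs the ledge by 47 to 55 mm, 45 mm above the counter.
- wall_edge (a point): middle of the plate's +y side face (mid-thickness), 75 mm from its centre: the side beside the wall at the start, which becomes the lower edge when the plate is stood up
- free_edge (a point): middle of the plate's -y side face (mid-thickness), 75 mm from its centre: the overhanging side, the one to lever up
- stand: white light base with a lower grey ledge, one piece, fixed. Origin on the counter at the foot of the wall between ledge and base, midway along the wall. x runs along the wall (the plane y = 0), +y from ledge to base, z up. Ledge: top 45 mm high, y -105 to 0, x +-80 mm. Base: top (the stage) 75 mm high, y 0 to 205, x +-115 mm, so the wall rises 30 mm above the ledge.
- wall_top (a point): middle of the wall's top edge (stand frame 0, 0, 75 mm): the corner over which the plate turns; axes as the stand
- rail (a point): middle of the dark steel stop rail's near face, at stage level (stand frame 0, 142, 75 mm; axes as the stand); the rail is 8 mm high, 10 mm thick and 226 mm long in x. The stage is flat and free between wall and rail (the round glass is flush)
- home (a point): the plate's centre when home (stand frame 0, 67, 80 mm; axes as the stand): flat on the stage against the rail, its other side projecting 8 mm beyond the wall over the ledge, so that a finger standing over the ledge can push it home. Anywhere within 35 mm of this along the stand's x will do.
- dish: bystander, leave alone: closed clear Petri dish, 96 mm across, 20 mm high (origin at centre of its underside)
- vial: bystander, leave alone: small glass vial with black cap, 32 mm across, 65 mm high (origin at centre of its underside)
- wash: bystander, leave alone: white bottle with red cap, 70 mm across, 170 mm high (origin at centre of its underside)
- reagent: bystander, leave alone: amber bottle with black cap, 64 mm across, 120 mm high (origin at centre of its underside)
- slidebox: bystander, leave alone: blue flat slide box, 100 x 180 x 35 mm (origin at centre of its underside)
- brush: bystander, leave alone: brush lying on the counter, 180 mm long (origin near its middle)
There are look-alikes about, which are no part of the job. Several things have the shape of the plate; the one meant has the colours described above.

How it is judged:
By the outcome, as a careful person would: the job done as asked, in the order asked, and still so for the second after the job is handed in, with the robot touching nothing.
It also fails if it takes over 67 s, if anything falls off the work surface, if the arm or the gripper's body presses on something with over 40 N, if the wrist force passes 120 N, or if a joint passes its speed limit or range.

## Robot

A 6-joint arm with a two-finger parallel gripper is mounted at the origin on the work surface. World frame = base frame: x ahead of the robot, y to its left, z up, the work surface at z = 0. Lengths are in m, angles in rad, forces in N, time in s.
With the tool pointing down it reaches from about 0.375 to 0.9 m from the base axis. Payload 3.1 kg.
Tool frame: the origin (TCP) lies between the finger pads; the fingertips stand 11 mm ahead of it and the grasp point (between the pads) lies 8 mm behind it; z points along the fingers, y is the line along which they close (so a half turn about z gives the same grasp; the last joint's range is limited). The gripper opens to 87 mm and grips with 3 to 60 N. Pads are 19 mm wide; open, the fingers measure 117 mm over their backs; the gripper's body (75 mm by 190 mm) begins 51 mm behind the grasp point.
Start: joints at [1.02, 0.527, 1.433, -0, 1.181, -0.178], TCP at [0.227, 0.582, 0.234] pointing down, gripper open.
Joint ranges: [-3.08, 3.08], [-0.75, 2.2], [0.22, 2.44], [-1.43, 4.57], [0, 2.65], [-2.85, 2.85]. Speed limits (rad/s): [2.79, 2.79, 3.14, 3.14, 3.14, 3.14].

## Interface

Orientations are given as a unit quaternion [x, y, z, w].
In Python, from rig import robot gives the robot as it stands.
- The arm moves only by the tool move_arm, never from a script. Its argument "moves" is text: rows parted by semicolons, each of 7 numbers parted by spaces: the shift along the tool's x, y, z in units of 100 mm (1.0 is 100 mm), then the turn, a rotation vector about the tool's x, y, z in units of 90 degrees (1.0 is 90 degrees), then the opening, from 0 (shut) to 1 (fully open). A call has 1 to 12 rows; each row is the pose to reach, as a shift and turn from the pose commanded when the call began, along the tool's axes at that moment; what a row does not reach only later rows make up. A row lasts 1/10 s, in which the tool goes at most 50 mm and 8.59 degrees, less where a joint would pass 70% of its speed; a pose out of reach is approached as far as the arm can. A call with a number of a shift or a turn outside -1 to 1 is refused whole. A call with a gripper value outside its range is refused whole. The fingers move at their own pace and stop on an object; "squeeze" is the grip in N (left out, the last holds). Time passes only in rows, so rows that repeat a pose let the fingers close. It gives the time, the measured TCP pose, the force, the opening and the grip force at its end, in the units of the state.
- robot.get_obs(): the state, without advancing time (a new reading comes with each control period).
- robot.camera(name): name is "scene" or "side" or "wrist"; returns a dict with "image" (400x640x3 uint8, red, green, blue), "intrinsics" (3x3 intrinsics, pixels), "extrinsics" (4x4, takes a point from world to camera coordinates). Camera axes: x right, y up, looking along -z (the intrinsics and any distortion apply to the point x, -y, -z); pixel columns grow to the right and rows downward; lengths in m; the calibration is good to about 2 mm. A picture is of the moment at which its call begins. There is no depth.
- robot.hand_in(): hands the job in; it is judged then, once.
The state is a dict: "time": time; "q": joint angles; "joint_velocities": joint speeds; "joint_torque": joint torques, N m; "position": TCP position; "tool_rot": TCP orientation; "ft_force": force on the tool from outside, world axes, zero at the start; "moment": the same for the moment, N m; "grip_width": finger opening in m; "grip_force": force on a finger pad.
Only numpy, scipy, OpenCV 4.12 (cv2) and the standard library are available. Lean on these libraries where they do the work, as an engineer would, in place of code of your own. Each camera call takes 0.05 s, during which the arm holds its last target. There are 200 camera calls.

## Working session

There is one attempt and no reset: what is moved stays moved. The work goes in short steps, Python scripts to look and compute and a tool call to move; the robot and the scene stay as the last step left them, time stands still between calls to the robot, and variables do not carry over. Pictures are saved under pics/ and viewed, at most 11 in all, crops included, and the job is handed in when it is done.

Besides the shell and the picture viewer there is one more tool, called after "Request:" as name(argument=value, ...) on one line, values as JSON. move_arm: Moves the arm, as the interface text tells. Shifts and turns lie within -1 to 1; 1 stands for 100 mm of shift or 90 degrees of turn. Its arguments: {"type":"object","properties":{"moves":{"type":"string"},"squeeze":{"type":"number"}},"required":["moves"]}

```bash
mkdir -p pics; ls
python3 - <<'E'
from rig import robot
import cv2
for n in ["scene","side"]:
    c=robot.camera(n); cv2.imwrite(f"pics/{n}0.png",c["image"][:,:,::-1]); print(n,c["intrinsics"],c["extrinsics"].round(4).tolist())
o=robot.get_obs(); print(o)
E
```

```text
pics
scene [[407.30932295   0.         319.41755248]
 [  0.         407.30932295 197.10587502]
 [  0.           0.           1.        ]] [[0.8141, 0.5808, -0.0016, -0.4264], [-0.4997, 0.7018, 0.5077, 0.2086], [0.296, -0.4124, 0.8616, -1.4042], [0.0, 0.0, 0.0, 1.0]]
side [[497.6990409    0.         318.12268246]
 [  0.         497.6990409  199.84347288]
 [  0.           0.           1.        ]] [[-0.9896, -0.1436, 0.0042, 0.5287], [0.0858, -0.5676, 0.8188, -0.0946], [-0.1152, 0.8107, 0.574, -1.5124], [0.0, 0.0, 0.0, 1.0]]
{'time': 0.1, 'q': array([ 1.02048332e+00,  5.28367451e-01,  1.43377589e+00, -1.27061995e-05,
        1.18141848e+00, -1.78507446e-01]), 'joint_velocities': array([-0.00130183, -0.00319244, -0.00352337, -0.0009549 , -0.00180308,
        0.0009991 ]), 'joint_torque': array([-3.60052099e-04, -4.40982378e+01, -1.77147746e+01,  6.34287670e-02,
        5.34261460e-02, -4.73513376e-05]), 'position': array([0.22669881, 0.58174468, 0.23267247]), 'tool_rot': array([ 1.84831371e-01,  9.82769757e-01, -9.22024446e-04, -3.45414759e-04]), 'ft_force': array([ 1.01364233, -0.4377367 ,  0.65437598]), 'moment': array([ 0.01840536, -0.00607879,  0.01856784]), 'grip_force': 0.0, 'grip_width': 0.08696117894567208}
```

View pics/scene0.png

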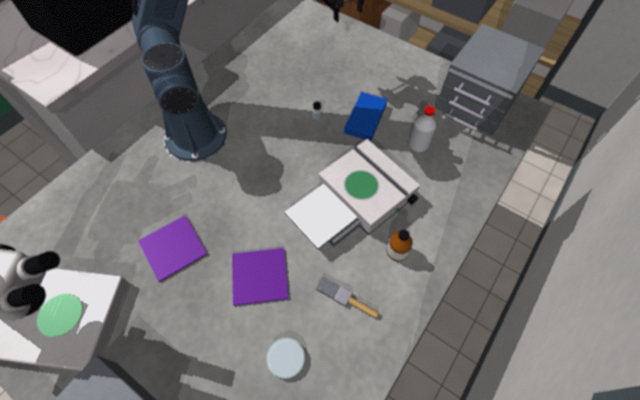

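View pics/side0.png

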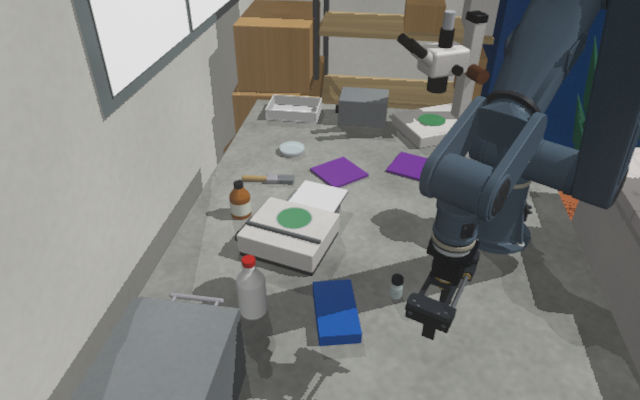

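The scene view shows the plate (white, corners about (286,212), (322,245), (358,218), (325,183)), stand stage around the green disc (361,185), and the rail at about (388,168). The side view shows the same, with the plate at (318,197) and the rail at (283,229). Next I'll zoom and measure.

```bash
cat > h.py <<'E'
import numpy as np, cv2
from rig import robot
def ray(c,uv):
    K,E=c["intrinsics"],c["extrinsics"]; R,t=E[:3,:3],E[:3,3]
    d=np.linalg.inv(K)@np.array([uv[0],uv[1],1.]); d=R.T@(d*[1,-1,-1]); return -R.T@t,d
def onz(c,uv,z):
    o,d=ray(c,uv); return o+d*(z-o[2])/d[2]
def proj(c,p):
    q=c["extrinsics"][:3,:3]@np.array(p)+c["extrinsics"][:3,3]; q=c["intrinsics"]@(q*[1,-1,-1]); return q[:2]/q[2]
E
python3 - <<'E'
from h import *
c=robot.camera("scene"); im=c["image"]
print([onz(c,p,.055).round(3) for p in [(286,212),(322,245),(358,218),(325,183)]])
print([onz(c,p,.075).round(3) for p in [(320,178),(366,142),(418,187),(370,228)]])
a=cv2.resize(im[130:260,270:430],None,fx=5,fy=4.6*5/4.6*.9,interpolation=cv2.INTER_CUBIC) 
a=cv2.resize(im[130:250,270:430],None,fx=5,fy=5,interpolation=cv2.INTER_CUBIC); cv2.imwrite("pics/s1.png",a[:,:,::-1])
s=robot.camera("side"); b=cv2.resize(s["image"][175:275,225:355],None,fx=6,fy=6,interpolation=cv2.INTER_CUBIC); cv2.imwrite("pics/d1.png",b[:,:,::-1])
E
```

```text
[array([ 0.457, -0.074,  0.055]), array([ 0.603, -0.098,  0.055]), array([0.639, 0.032, 0.055]), array([0.492, 0.074, 0.055])]
[array([0.476, 0.07 , 0.075]), array([0.516, 0.266, 0.075]), array([0.732, 0.213, 0.075]), array([0.688, 0.015, 0.075])]
```

View pics/s1.png

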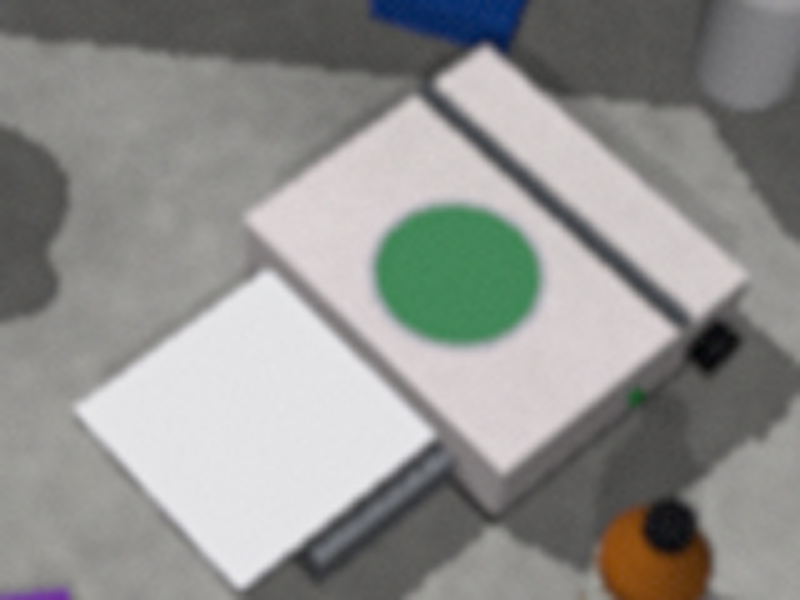

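View pics/d1.png

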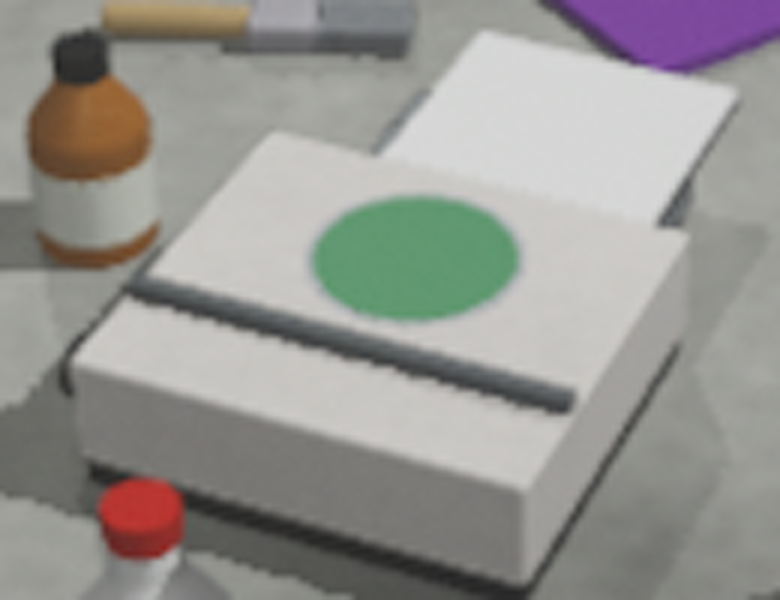

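Crops: the scene stage corners are (247,217), (487,42), (748,278), (498,476) and the plate corners (75,408), (268,270), (438,437), (240,588). The side stage corners are (278,132), (690,235), (525,488), (73,365), with plate outer corners (485,32) and (738,92).

Run:
```python
from h import *
c=robot.camera("scene"); s=robot.camera("side")
sc=lambda U,V:((U+.5)/5-.5+270,(V+.5)/5-.5+130)
sd=lambda U,V:((U+.5)/6-.5+225,(V+.5)/6-.5+175)
W=lambda cam,f,L,z:np.array([onz(cam,f(*p),z)[:2] for p in L])
S1=W(c,sc,[(247,217),(487,42),(748,278),(498,476)],.075)
S2=W(s,sd,[(690,235),(525,488),(73,365),(278,132)],.075)
P1=W(c,sc,[(75,408),(268,270),(438,437),(240,588)],.055)
P2=W(s,sd,[(738,92),(485,32)],.055)
for a in (S1,S2,P1,P2): print(a.round(4).tolist(), np.linalg.norm(np.diff(a,axis=0),axis=1).round(4))
# stand frame fit: corners in stand xy. corner near robot first
mod=np.array([[-.115,0],[-.115,.205],[.115,.205],[.115,0]])
def fit(A,B):
    a,b=A-A.mean(0),B-B.mean(0); th=np.arctan2((a[:,0]*b[:,1]-a[:,1]*b[:,0]).sum(),(a*b).sum()); R=np.array([[np.cos(th),-np.sin(th)],[np.sin(th),np.cos(th)]]); t=B.mean(0)-R@A.mean(0); return th,R,t,(B-(A@R.T+t))
for S in (S1,S2,(S1+S2)/2):
    th,R,t,r=fit(mod,S); print("stand",np.degrees(th),t,r.round(4).tolist())
pm=.075*np.array([[-1,-1],[-1,1],[1,1],[1,-1]])
tp,Rp,pt,r=fit(pm,P1); print("plate",np.degrees(tp),pt,r.round(4).tolist(), "in stand",(R.T@(pt-t)))
print(((P2-t)@R).round(4), ((P1-t)@R).round(4))
```

```text
[[0.4634, 0.0827], [0.5103, 0.2816], [0.732, 0.2203], [0.6805, 0.0219]] [0.2043 0.2301 0.2049]
[[0.4591, 0.0826], [0.5103, 0.2774], [0.7285, 0.2244], [0.677, 0.0263]] [0.2014 0.2246 0.2047]
[[0.4516, -0.0742], [0.4885, 0.0695], [0.6351, 0.0329], [0.5968, -0.1109]] [0.1483 0.1511 0.1488]
[[0.45, -0.0753], [0.5932, -0.1134]] [0.1482]
stand -14.81936518674502 [0.57033006 0.05256006] [[0.0042, 0.0008], [-0.0013, 0.0015], [-0.0019, -0.001], [-0.001, -0.0012]]
stand -14.32668077332999 [0.56836602 0.053349  ] [[0.0022, 0.0008], [0.0026, -0.003], [-0.002, 0.0009], [-0.0028, 0.0014]]
stand -14.574340219378831 [0.56934552 0.0529542 ] [[0.0032, 0.0008], [0.0006, -0.0008], [-0.0019, -0.0001], [-0.0019, 0.0001]]
plate -14.368472370779678 [ 0.54301355 -0.0206738 ] [[-0.0001, 0.0005], [-0.0005, -0.0011], [0.0009, -0.0004], [-0.0003, 0.0011]] in stand [-0.00695721 -0.07788487]
[[-0.0832 -0.1541]
 [ 0.065  -0.155 ]] [[-0.0819 -0.1527]
 [-0.0824 -0.0044]
 [ 0.0687 -0.0028]
 [ 0.0678 -0.1517]]
```

Run:
```python
from h import *
c=robot.camera("scene"); s=robot.camera("side"); w=robot.camera("wrist")
h=cv2.cvtColor(c["image"],cv2.COLOR_RGB2HSV)
m=cv2.inRange(h,(130,90,40),(160,255,255)); n,l,st,ce=cv2.connectedComponentsWithStats(m)
t=np.array([.5693,.0530]); a=np.radians(-14.5); R=np.array([[np.cos(a),-np.sin(a)],[np.sin(a),np.cos(a)]])
f=lambda u,z:(R.T@(onz(c,u,z)[:2]-t)).round(3)
for i in range(1,n):
    if st[i,4]>200:
        k=cv2.boxPoints(cv2.minAreaRect(np.argwhere(l==i)[:,::-1].astype(np.float32))); print("purple in stand",[f(p,.01).tolist() for p in k])
for nm,p,z in [("brush",(320,285),.01),("brush2",(377,315),.01),("dish",(286,357),.01),("reag",(400,250),.0),("wash",(420,148),0),("vial",(316,117),0),("box",(365,117),.035)]: print(nm,f(p,z))
b=cv2.resize(s["image"][220:350,390:500],None,fx=4.5,fy=4.5,interpolation=cv2.INTER_CUBIC)
v=np.zeros((600,800,3),np.uint8); v[:585,:495]=b; v[:190,496:]=cv2.resize(w["image"],(304,190)); cv2.imwrite("pics/g.png",v[:,:,::-1])
```

```text
purple in stand [[-0.304, -0.535], [-0.291, -0.377], [-0.134, -0.396], [-0.152, -0.544]]
purple in stand [[-0.099, -0.352], [-0.011, -0.215], [0.12, -0.295], [0.036, -0.422]]
brush [ 0.144 -0.207]
brush2 [ 0.304 -0.144]
dish [ 0.232 -0.393]
reag [0.211 0.042]
wash [-0.007  0.361]
vial [-0.339  0.18 ]
box [-0.206  0.29 ]
```

View pics/g.png

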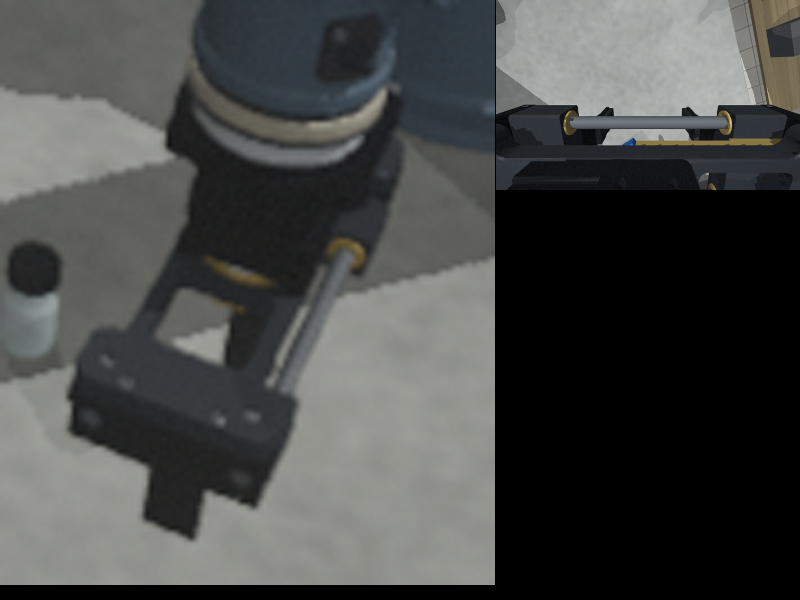

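The crop shows the 190 mm body bar lying along the closing axis, with slim fingers about 19 mm wide. The plan is to straddle the overhanging edge with a tilted tool, raise it, pinch it when aligned, turn it over the wall, then lower it. First I move over.

Request:
move_arm(moves="-0.885 -1.0 0 0 0 0 1;-0.885 -1.0 0 0 0 0 1;-0.885 -1.0 0 0 0 0 1;-0.885 -1.0 0 0 0 0 0.5", squeeze=10)

```text
time: 0.85
position: [0.2736, 0.4533, 0.2335]
tool_rot: [0.187, 0.982, -0.001, -0.0]
ft_force: [0.1, 1.0, 0.0]
grip_width: 0.0844
grip_force: 0.0
```

Request:
move_arm(moves="-0.885 -1.0 0 0 0 0 0.5;-0.885 -1.0 0 0 0 0 0.5;-0.885 -1.0 0 0 0 0 0.5;-0.885 -1.0 0 0 0 0 0.5")

```text
time: 1.25
position: [0.3203, 0.3296, 0.2338]
tool_rot: [0.187, 0.982, -0.0, 0.0]
ft_force: [0.5, 1.2, 0.2]
grip_width: 0.0546
grip_force: 0.0
```

Request:
move_arm(moves="-0.885 -1.0 0 0 0 0 0.5;-0.885 -1.0 0 0 0 0 0.5;-0.885 -1.0 0 0 0 0 0.5;-0.885 -1.0 0 0 0 0 0.5")

```text
time: 1.65
position: [0.3676, 0.205, 0.2339]
tool_rot: [0.187, 0.982, 0.0, 0.001]
ft_force: [-0.1, 0.4, -0.2]
grip_width: 0.0437
grip_force: 0.0
```

Request:
move_arm(moves="-0.885 -1.0 0 0 0 0 0.5;-0.885 -1.0 0 0 0 0 0.5;-0.885 -1.0 0 0 0 0 0.5;-0.885 -1.0 0 0 0 0 0.5")

```text
time: 2.05
position: [0.4148, 0.0796, 0.234]
tool_rot: [0.187, 0.982, 0.0, 0.002]
ft_force: [0.1, 1.1, 0.3]
grip_width: 0.0437
grip_force: 0.0
```

Request:
move_arm(moves="-0.885 -1.0 0 0 0 0 0.5;-0.885 -1.0 0 0 0 0 0.5;-0.885 -1.0 0 0 0 0 0.5;-0.885 -1.0 0 0 0 0 0.5")

```text
time: 2.45
position: [0.4611, -0.046, 0.2339]
tool_rot: [0.186, 0.983, -0.0, 0.002]
ft_force: [-0.5, -0.0, 0.0]
grip_width: 0.0435
grip_force: 0.0
```

Request:
move_arm(moves="-0.885 -1.0 0 0 0 0 0.5;-0.885 -1.0 0 0 0 0 0.5;-0.885 -1.0 0 0 0 0 0.5;-0.885 -1.0 0 0 0 0 0.5;-0.885 -1.0 0 0 0 0 0.5;-0.885 -1.0 0 0 0 0 0.5")

```text
time: 3.05
position: [0.5032, -0.1667, 0.2332]
tool_rot: [0.184, 0.983, 0.001, -0.001]
ft_force: [0.1, 0.3, 0.4]
grip_width: 0.0437
grip_force: 0.0
```

```bash
cat > plan.py <<'E'
import numpy as np, sys
from scipy.spatial.transform import Rotation as Ro
from rig import robot
A=Ro.from_euler('z',-14.5,degrees=True); T=np.array([.5693,.0530,0])
def rot(p):   # tool x=-stand x, z=(0,cos p,-sin p), y=(0,sin p,cos p)
    p=np.radians(p); c,s=np.cos(p),np.sin(p)
    return A*Ro.from_matrix(np.array([[-1,0,0],[0,s,c],[0,c,-s]]).T)
def tcp(p,C,o,w,side=-1,x=-.007):
    """C=(y,z) of plate corner lying on the inner face of finger side*u, o behind its tip, opening w (mm)"""
    r=np.radians(p); z=np.array([np.cos(r),-np.sin(r)]); u=np.array([np.sin(r),np.cos(r)])
    q=np.array(C)+o*z-side*w/2*u-11*z
    return A.apply([x,q[0]/1e3,q[1]/1e3])+T
def cur():
    o=robot.get_obs(); return o["position"],Ro.from_quat(o["tool_rot"]),o
def rel(targets,base=None):
    """targets: (pos, Rotation, mm); base=(pos,Rotation) commanded"""
    P,Q=base or cur()[:2]
    for p,r,w in targets:
        d=Q.inv().apply(p-P)*10; v=(Q.inv()*r).as_rotvec()/(np.pi/2)
        print(*d.round(3),*v.round(3),round(w/87,3))
def stand(): # current tcp in stand mm, pitch
    P,Q,o=cur(); s=A.inv().apply(P-T)*1e3; z=A.inv().apply(Q.as_matrix()[:,2])
    print("t",round(o["time"],2),"stand",s.round(1),"pitch",np.degrees(np.arctan2(-z[2],z[1])).round(2),"z",z.round(3),"w",round(o["grip_width"]*1e3,1),"gf",round(o["grip_force"],1),"F",o["ft_force"].round(1),"q",o["q"].round(2))
E
python3 - <<'E'
from plan import *
stand(); rel([(tcp(42,(-220,45),12,43),rot(42),43)])
E
```

```text
t 3.05 stand [  -9.  -229.2  233.2] pitch 89.91 z [-0.002  0.001 -1.   ] w 43.7 gf 0.0 F [0.1 0.3 0.4] q [-0.53  0.4   1.67  0.    1.07 -1.73]
0.004 0.242 1.729 -0.532 0.03 -0.07 0.494
```

Request:
move_arm(moves="0 0 0.3 -0.26 0.015 -0.035 0.5;0 0 0.8 -0.533 0.03 -0.07 0.5;0 0 0.8 -0.533 0.03 -0.07 0.5;0 0 0.8 -0.533 0.03 -0.07 0.5;0 0 0.8 -0.533 0.03 -0.07 0.5;0 0 0.8 -0.533 0.03 -0.07 0.5;0 0 0.8 -0.533 0.03 -0.07 0.5;0 0 0.8 -0.533 0.03 -0.07 0.5")

```text
time: 3.85
position: [0.5037, -0.1681, 0.1536]
tool_rot: [0.116, 0.906, 0.403, 0.052]
ft_force: [-1.1, 0.7, -1.3]
grip_width: 0.0432
grip_force: 0.0
```

Run:
```python
from plan import *
stand(); rel([(tcp(42,(-220,45),12,43),rot(42),43),(tcp(42,(-163,45),12,43),rot(42),43)])
```

```text
t 3.85 stand [  -8.2 -230.5  153.6] pitch 42.02 z [ 0.001  0.743 -0.669] w 43.2 gf 0.0 F [-1.1  0.7 -1.3] q [-0.89  0.73  1.66  0.65  1.39 -2.55]
-0.011 -0.521 0.815 -0.0 0.001 -0.001 0.494
-0.01 -0.14 1.238 -0.0 0.001 -0.001 0.494
```

Request:
move_arm(moves="-0.01 -0.26 0.41 0 0 0 0.5;-0.01 -0.52 0.81 0 0 0 0.5;-0.01 -0.52 0.81 0 0 0 0.5;-0.01 -0.52 0.81 0 0 0 0.5;-0.01 -0.52 0.81 0 0 0 0.5")

```text
time: 4.35
position: [0.5125, -0.1458, 0.0634]
tool_rot: [0.115, 0.907, 0.402, 0.054]
ft_force: [0.4, 0.0, -0.5]
grip_width: 0.0434
grip_force: 0.0
```

Request:
move_arm(moves="0 0.38 0.42 0 0 0 0.5;0 0.38 0.42 0 0 0 0.5;0 0.38 0.42 0 0 0 0.5;0 0.38 0.42 0 0 0 0.5")

```text
time: 4.75
position: [0.5267, -0.092, 0.0625]
tool_rot: [0.115, 0.907, 0.402, 0.054]
ft_force: [0.2, -0.4, -0.3]
grip_width: 0.0437
grip_force: 0.0
```

Run:
```python
from plan import *
from h import *
stand()
c=robot.camera("scene"); s=robot.camera("side")
a=cv2.resize(c["image"][150:270,250:400],None,fx=4,fy=4,interpolation=cv2.INTER_CUBIC)
b=cv2.resize(s["image"][140:270,260:390],None,fx=3,fy=3,interpolation=cv2.INTER_CUBIC)[:,:200*2]
v=np.zeros((600,800,3),np.uint8); v[:480,:]=0
a=cv2.resize(c["image"][160:260,260:360],(400,400),interpolation=cv2.INTER_CUBIC); b=cv2.resize(s["image"][150:250,270:370],(400,400),interpolation=cv2.INTER_CUBIC)
cv2.imwrite("pics/h1.png",np.hstack([a,b])[:,:,::-1])
```

```text
t 4.75 stand [  -4.9 -151.1   62.5] pitch 42.14 z [ 0.006  0.741 -0.671] w 43.7 gf 0.0 F [ 0.2 -0.4 -0.3] q [-0.77  0.87  1.74  0.78  1.17 -2.65]
```

View pics/h1.png

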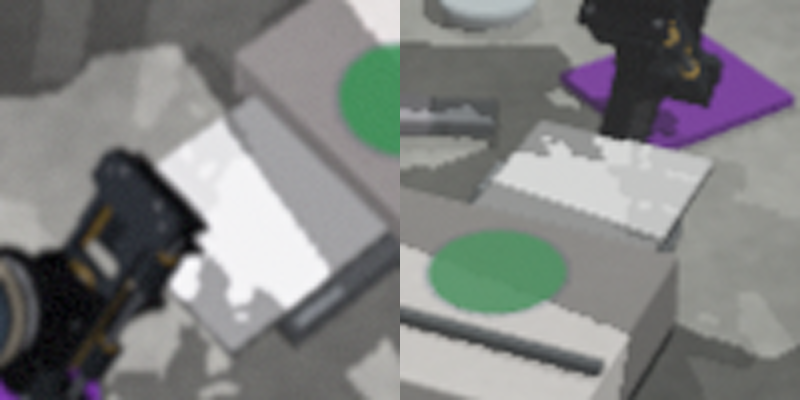

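The picture shows the upper finger above the plate's outer edge near its middle, the lower one hidden underneath, and the plate unmoved. Next is the lift.

```bash
cat >> plan.py <<'E'
def lift(th,p,o,mar,x=-.006,py=-2.5):
    r=np.radians(th); f=np.radians(p-th); w=10/np.cos(f)+o*np.tan(abs(f))+mar
    C=(py-10*np.sin(r)-150*np.cos(r),45+150*np.sin(r)); return (tcp(p,C,o,w,-1,x),rot(p),w)
E
python3 - <<'E'
from plan import *
rel([lift(t,42,12,4) for t in (0,5,10,15,20,25,30,35,40)])
E
```

```text
0.009 0.01 0.114 -0.001 0.004 0.001 0.325
0.009 0.092 0.024 -0.001 0.004 0.001 0.294
0.008 0.182 -0.056 -0.001 0.004 0.001 0.268
0.008 0.281 -0.127 -0.001 0.004 0.001 0.245
0.007 0.386 -0.188 -0.001 0.004 0.001 0.226
0.007 0.496 -0.238 -0.001 0.004 0.001 0.208
0.007 0.611 -0.276 -0.001 0.004 0.001 0.193
0.006 0.729 -0.304 -0.001 0.004 0.001 0.179
0.006 0.849 -0.319 -0.001 0.004 0.001 0.166
```

Request:
move_arm(moves="0 0.01 0.11 0 0 0 0.35;0 0.01 0.11 0 0 0 0.33;0 0.05 0.07 0 0 0 0.32;0 0.09 0.02 0 0 0 0.31;0 0.14 -0.01 0 0 0 0.3;0 0.18 -0.05 0 0 0 0.28;0 0.23 -0.09 0 0 0 0.26;0 0.28 -0.13 0 0 0 0.25;0 0.33 -0.16 0 0 0 0.24;0 0.39 -0.19 0 0 0 0.24;0 0.39 -0.19 0 0 0 0.24")

```text
time: 5.95
position: [0.5287, -0.0787, 0.1035]
tool_rot: [0.116, 0.906, 0.403, 0.053]
ft_force: [0.1, -0.8, 0.3]
grip_width: 0.0209
grip_force: 0.6
```

Run:
```python
from plan import *
from h import *
stand(); rel([lift(t,42,12,4) for t in (20,25,30,35,40,42)])
c=robot.camera("scene"); s=robot.camera("side")
a=cv2.resize(c["image"][160:260,260:360],(400,400),interpolation=cv2.INTER_CUBIC); b=cv2.resize(s["image"][150:250,270:370],(400,400),interpolation=cv2.INTER_CUBIC)
cv2.imwrite("pics/h2.png",np.hstack([a,b])[:,:,::-1])
```

```text
t 5.95 stand [  -6.3 -137.7  103.5] pitch 42.0 z [ 0.003  0.743 -0.669] w 20.9 gf 0.6 F [ 0.1 -0.8  0.3] q [-0.75  0.79  1.75  0.77  1.21 -2.59]
-0.003 -0.016 -0.01 0.0 0.002 0.0 0.226
-0.004 0.094 -0.06 0.0 0.002 0.0 0.208
-0.004 0.209 -0.099 0.0 0.002 0.0 0.193
-0.004 0.327 -0.126 0.0 0.002 0.0 0.179
-0.004 0.447 -0.141 0.0 0.002 0.0 0.166
-0.004 0.495 -0.144 0.0 0.002 0.0 0.161
```

View pics/h2.png

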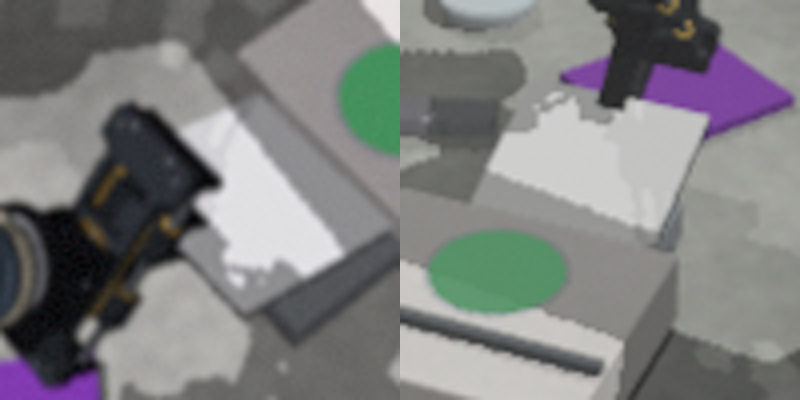

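The plate's free edge is now up about 20°, held between the fingers, with its lower edge still at the wall. I'll continue to 42° and grip.

Request:
move_arm(moves="0 0.05 -0.04 0 0 0 0.22;0 0.09 -0.06 0 0 0 0.21;0 0.15 -0.08 0 0 0 0.2;0 0.21 -0.1 0 0 0 0.2;0 0.27 -0.11 0 0 0 0.19;0 0.33 -0.13 0 0 0 0.18;0 0.39 -0.135 0 0 0 0.17;0 0.45 -0.14 0 0 0 0.17;0 0.495 -0.14 0 0 0 0.16;0 0.495 -0.14 0 0 0 0.16")

```text
time: 7.05
position: [0.5345, -0.0565, 0.1493]
tool_rot: [0.116, 0.906, 0.403, 0.053]
ft_force: [-0.5, -0.3, 0.0]
grip_width: 0.0143
grip_force: 0.5
```

Request:
move_arm(moves="0 -0.02 0.08 0 0 0 0.14;0 -0.02 0.08 0 0 0 0;0 -0.02 0.08 0 0 0 0;0 -0.02 0.08 0 0 0 0", squeeze=20)

```text
time: 7.45
position: [0.5351, -0.0518, 0.1417]
tool_rot: [0.116, 0.906, 0.404, 0.052]
ft_force: [-0.2, 1.1, 0.1]
grip_width: 0.0098
grip_force: 19.9
```

Run:
```python
from plan import *
stand()
```

```text
t 7.45 stand [  -6.9 -110.1  141.7] pitch 41.9 z [ 0.002  0.744 -0.668] w 9.8 gf 19.9 F [-0.2  1.1  0.1] q [-0.71  0.72  1.77  0.79  1.24 -2.52]
```

```bash
cat >> plan.py <<'E'
def up(th,wy,bz,L=139.2,x=-.0069):
    """white corner y=wy, lowest (black) corner z=bz, for th<=90"""
    r=np.radians(th); z=np.array([np.cos(r),-np.sin(r)]); n=np.array([np.sin(r),np.cos(r)])
    M=np.array([wy-10*n[0],bz])+5*n; q=M-L*z
    return (A.apply([x,q[0]/1e3,q[1]/1e3])+T,rot(th),0)
def over(th,s,gap,L=139.2,x=-.0069):
    """white face through wall top + gap normal, white lower corner s below the wall edge, th>=90"""
    r=np.radians(th); z=np.array([np.cos(r),-np.sin(r)]); n=np.array([np.sin(r),np.cos(r)])
    M=np.array([0,75])-n*gap+s*z-5*n; q=M-L*z
    return (A.apply([x,q[0]/1e3,q[1]/1e3])+T,rot(th),0)
E
python3 - <<'E'
from plan import *
rel([up(t,-3+2*(t-42)/48,45.5) for t in np.linspace(42,90,11)[1:]])
E
```

```text
0.0 0.12 0.004 0.054 0.001 -0.001 0.0
0.001 0.233 0.02 0.108 0.001 -0.001 0.0
0.001 0.344 0.047 0.161 0.001 -0.001 0.0
0.001 0.453 0.083 0.214 0.001 -0.001 0.0
0.001 0.559 0.129 0.268 0.001 -0.001 0.0
0.001 0.66 0.184 0.321 0.001 -0.001 0.0
0.002 0.757 0.247 0.374 0.001 -0.001 0.0
0.002 0.849 0.32 0.428 0.001 -0.001 0.0
0.002 0.935 0.4 0.481 0.001 -0.001 0.0
0.002 1.015 0.488 0.534 0.001 -0.001 0.0
```

Request:
move_arm(moves="0 0.12 0.005 0.054 0 0 0;0 0.23 0.02 0.108 0 0 0;0 0.345 0.047 0.161 0 0 0;0 0.453 0.083 0.214 0 0 0;0 0.56 0.13 0.268 0 0 0;0 0.66 0.185 0.321 0 0 0;0 0.757 0.247 0.374 0 0 0;0 0.85 0.32 0.428 0 0 0;0 0.93 0.4 0.481 0 0 0;0 1.0 0.485 0.534 0 0 0;0 1.0 0.485 0.534 0 0 0;0 1.0 0.485 0.534 0 0 0")

```text
time: 8.65
position: [0.5623, 0.0485, 0.1861]
tool_rot: [0.126, 0.992, -0.0, 0.002]
ft_force: [-1.4, -0.0, 11.7]
grip_width: 0.0097
grip_force: 20.0
```

Run:
```python
from plan import *
from h import *
stand(); rel([up(90,0,44.5)])
c=robot.camera("scene"); s=robot.camera("side")
a=cv2.resize(c["image"][130:250,270:390],(400,400),interpolation=cv2.INTER_CUBIC); b=cv2.resize(s["image"][130:250,260:380],(400,400),interpolation=cv2.INTER_CUBIC)
cv2.imwrite("pics/h3.png",np.hstack([a,b])[:,:,::-1])
```

```text
t 8.65 stand [ -5.7  -6.1 186.1] pitch 90.0 z [ 0.004  0.    -1.   ] w 9.7 gf 20.0 F [-1.4 -0.  11.7] q [-0.11  0.51  1.64 -0.    0.99 -1.43]
0.012 0.011 0.024 0.0 0.003 -0.0 0.0
```

View pics/h3.png

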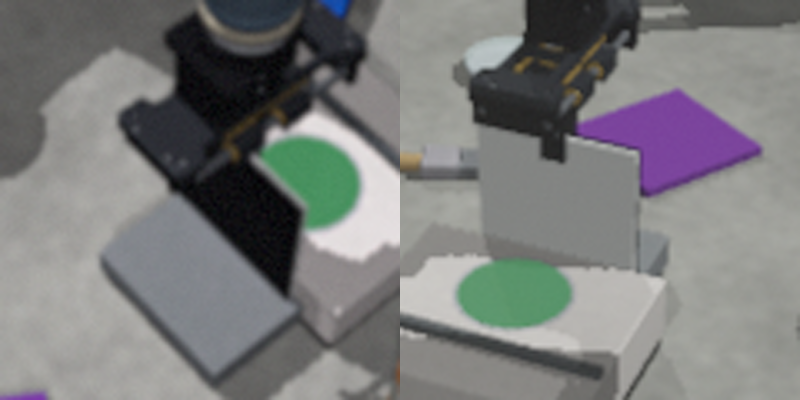

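The plate stands vertical on the ledge with its black face toward the ledge, beside the wall, and presses lightly at 11.7 N. I'll nudge it to the wall, then turn it over.

Request:
move_arm(moves="0 0.01 -0.01 0 0 0 0;0 0.02 -0.01 0 0 0 0;0 0.02 -0.01 0 0 0 0")

```text
time: 9.05
position: [0.5624, 0.049, 0.1861]
tool_rot: [0.127, 0.992, -0.001, 0.002]
ft_force: [-1.3, 0.8, 7.6]
grip_width: 0.0099
grip_force: 20.0
```

Run:
```python
from plan import *
stand(); f=lambda t:over(t,29.3-2*(t-90)/54,1,141,-.006)
rel([f(t) for t in np.linspace(90,144,13)[1:]])
```

```text
t 9.05 stand [ -5.7  -5.6 186.1] pitch 90.04 z [ 0.003 -0.001 -1.   ] w 9.9 gf 20.0 F [-1.3  0.8  7.6] q [-0.11  0.51  1.64 -0.    1.   -1.43]
0.003 0.084 -0.009 0.05 0.002 -0.002 0.0
0.003 0.172 -0.005 0.1 0.002 -0.002 0.0
0.004 0.26 0.005 0.15 0.002 -0.002 0.0
0.004 0.346 0.023 0.2 0.002 -0.002 0.0
0.004 0.431 0.048 0.25 0.002 -0.002 0.0
0.004 0.514 0.079 0.3 0.002 -0.002 0.0
0.005 0.595 0.117 0.35 0.002 -0.002 0.0
0.005 0.672 0.16 0.4 0.002 -0.002 0.0
0.005 0.746 0.21 0.45 0.001 -0.002 0.0
0.006 0.815 0.266 0.5 0.001 -0.002 0.0
0.006 0.881 0.327 0.55 0.001 -0.002 0.0
0.006 0.941 0.393 0.6 0.001 -0.002 0.0
```

Request:
move_arm(moves="0 0.084 -0.02 0.05 0 0 0;0 0.172 -0.015 0.1 0 0 0;0 0.26 -0.005 0.15 0 0 0;0 0.346 0.015 0.2 0 0 0;0 0.43 0.04 0.25 0 0 0;0 0.514 0.07 0.3 0 0 0;0 0.595 0.107 0.35 0 0 0;0 0.672 0.15 0.4 0 0 0;0 0.746 0.2 0.45 0 0 0;0 0.815 0.256 0.5 0 0 0;0 0.88 0.317 0.55 0 0 0;0 0.94 0.383 0.6 0 0 0")

```text
time: 10.25
position: [0.5853, 0.1402, 0.145]
tool_rot: [0.114, 0.883, -0.452, -0.058]
ft_force: [0.6, -0.7, -2.5]
grip_width: 0.0097
grip_force: 20.0
```

Request:
move_arm(moves="0 0 0 0 0 0 0;0 0 0 0 0 0 0")

```text
time: 10.45
position: [0.5851, 0.1397, 0.1452]
tool_rot: [0.113, 0.884, -0.45, -0.058]
ft_force: [-0.4, -1.0, -1.8]
grip_width: 0.01
grip_force: 20.0
```

Run:
```python
from plan import *
stand()
```

```text
t 10.45 stand [ -6.5  87.9 145.2] pitch 144.02 z [-0.003 -0.809 -0.588] w 10.0 gf 20.0 F [-0.4 -1.  -1.8] q [ 0.37  0.93  1.22 -0.72  1.65 -0.75]
```

```bash
cat >> plan.py <<'E'
def low(eps,e,o,s=28.5,x=-.0062,mar=0):
    a=np.radians(eps); f=np.radians(e-eps); w=10/np.cos(f)+o*np.tan(f)+mar
    C=np.array([0,75])+(150-s)*np.array([np.cos(a),np.sin(a)])
    return (tcp(180-e,C,o,w,1,x),rot(180-e),0)
E
python3 - <<'E'
from plan import *
b=over(149,28.5,0,141,-.0062); rel([b])
print()
rel([low(*k) for k in [(31,31,20),(28,34,18),(25,37,16),(22,40,15),(19,43,13),(16,46,11),(13,50,10),(10,53,9),(8.5,55,8)]],b[:2])
E
```

```text
-0.003 0.099 -0.001 0.055 -0.002 -0.0 0.0

0.0 0.0 0.0 0.0 0.0 0.0 0.0
0.0 0.058 -0.015 -0.033 -0.0 -0.0 0.0
0.0 0.114 -0.026 -0.067 0.0 -0.0 0.0
0.0 0.17 -0.023 -0.1 -0.0 0.0 0.0
-0.0 0.225 -0.026 -0.133 -0.0 -0.0 0.0
0.0 0.278 -0.025 -0.167 0.0 -0.0 0.0
0.0 0.327 -0.007 -0.211 0.0 0.0 0.0
0.0 0.376 0.013 -0.244 -0.0 0.0 0.0
0.0 0.398 0.022 -0.267 0.0 0.0 0.0
```

Request:
move_arm(moves="0 0.05 0 0.027 0 0 0;0 0.1 0 0.055 0 0 0;0 0.1 0 0.055 0 0 0;0 0.1 0 0.055 0 0 0")

```text
time: 10.85
position: [0.5873, 0.1453, 0.1387]
tool_rot: [0.112, 0.864, -0.487, -0.062]
ft_force: [-0.4, 0.2, -2.8]
grip_width: 0.0099
grip_force: 20.0
```

Request:
move_arm(moves="0 0 0 0 0 0 0;0 0.03 -0.01 -0.016 0 0 0;0 0.058 -0.015 -0.033 0 0 0;0 0.086 -0.02 -0.05 0 0 0;0 0.114 -0.026 -0.067 0 0 0;0 0.142 -0.025 -0.083 0 0 0;0 0.17 -0.023 -0.1 0 0 0;0 0.17 -0.023 -0.1 0 0 0", squeeze=4)

```text
time: 11.65
position: [0.5903, 0.1562, 0.1255]
tool_rot: [0.116, 0.899, -0.418, -0.053]
ft_force: [0.4, 0.5, -0.6]
grip_width: 0.0149
grip_force: 4.2
```

Run:
```python
from plan import *
from h import *
stand()
c=robot.camera("scene"); s=robot.camera("side")
a=cv2.resize(c["image"][110:230,290:410],(400,400),interpolation=cv2.INTER_CUBIC); b=cv2.resize(s["image"][140:260,240:360],(400,400),interpolation=cv2.INTER_CUBIC)
cv2.imwrite("pics/h4.png",np.hstack([a,b])[:,:,::-1])
```

```text
t 11.65 stand [ -5.5 105.1 125.5] pitch 139.89 z [-0.    -0.765 -0.644] w 14.9 gf 4.2 F [ 0.4  0.5 -0.6] q [ 0.38  0.93  1.21 -0.67  1.6  -0.74]
```

View pics/h4.png

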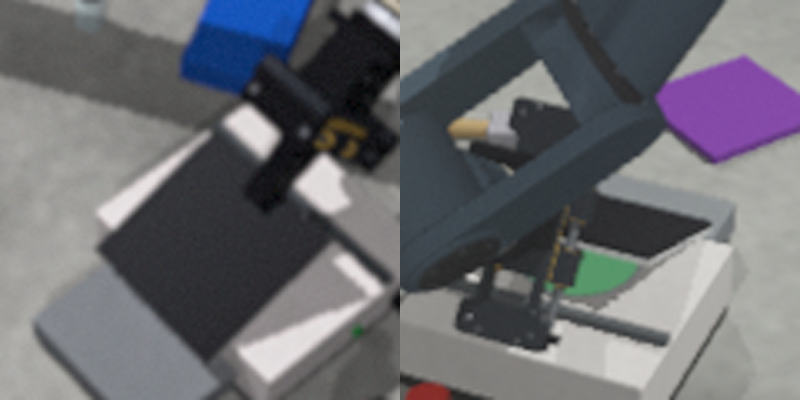

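The plate is black-up, resting on the wall corner at about 22° and held lightly; the gripper opening of 14.9 mm matches my model. I'll continue lowering.

Run:
```python
from plan import *
b=low(22,40,15)
rel([low(*k) for k in [(19,43,13),(16,46,11),(13,50,10),(10,53,9),(8.5,55,8)]],b[:2]); print(); rel([low(22,40,15)])
```

```text
-0.0 0.054 0.006 -0.033 -0.0 -0.0 0.0
-0.0 0.107 0.015 -0.067 0.0 0.0 0.0
-0.0 0.153 0.041 -0.111 -0.0 0.0 0.0
-0.0 0.197 0.069 -0.144 -0.0 -0.0 0.0
-0.0 0.218 0.08 -0.167 -0.0 0.0 0.0

0.006 0.007 0.013 0.001 -0.0 -0.002 0.0
```

Request:
move_arm(moves="0 0.027 0.003 -0.016 0 0 0;0 0.054 0.006 -0.033 0 0 0;0 0.08 0.01 -0.05 0 0 0;0 0.107 0.015 -0.067 0 0 0;0 0.13 0.028 -0.09 0 0 0;0 0.153 0.041 -0.111 0 0 0;0 0.175 0.055 -0.128 0 0 0;0 0.197 0.069 -0.144 0 0 0;0 0.197 0.069 -0.144 0 0 0")

```text
time: 12.65
position: [0.5918, 0.1628, 0.1056]
tool_rot: [0.121, 0.941, -0.315, -0.04]
ft_force: [-0.2, 0.6, -0.1]
grip_width: 0.02
grip_force: 4.3
```

Run:
```python
from plan import *
stand()
b=low(10,53,9)
rel([low(*k) for k in [(10,53,9),(9,55,8),(8,57,6),(7,59,4),(6,61,2.5),(5,63,1.5),(4.2,65,1),(4,67,0),(3.7,68,-2),(3.7,68,-5)]],b[:2])
```

```text
t 12.65 stand [ -5.7 112.  105.6] pitch 126.97 z [-0.    -0.601 -0.799] w 20.0 gf 4.3 F [-0.2  0.6 -0.1] q [ 0.33  0.87  1.29 -0.53  1.4  -0.78]
0.0 0.0 0.0 0.0 0.0 0.0 0.0
0.0 0.011 0.009 -0.022 0.0 0.0 0.0
-0.0 0.027 0.007 -0.044 0.0 0.0 0.0
0.0 0.042 0.006 -0.067 0.0 0.0 0.0
-0.0 0.054 0.01 -0.089 0.0 -0.0 0.0
-0.0 0.063 0.021 -0.111 -0.0 -0.0 0.0
-0.0 0.066 0.034 -0.133 0.0 -0.0 0.0
-0.0 0.065 0.031 -0.156 0.0 -0.0 0.0
0.0 0.078 0.015 -0.167 0.0 -0.0 0.0
0.0 0.1 -0.022 -0.167 0.0 -0.0 0.0
```

Request:
move_arm(moves="0 0.005 0.005 -0.011 0 0 0;0 0.011 0.009 -0.022 0 0 0;0 0.019 0.008 -0.033 0 0 0;0 0.027 0.007 -0.044 0 0 0;0 0.027 0.007 -0.044 0 0 0", squeeze=3)

```text
time: 13.15
position: [0.5921, 0.1645, 0.1034]
tool_rot: [0.123, 0.951, -0.282, -0.036]
ft_force: [-0.4, -0.4, -0.4]
grip_width: 0.0203
grip_force: 2.7
```

Run:
```python
from plan import *
stand(); rel([low(8,57,6)])
```

```text
t 13.15 stand [ -5.8 113.7 103.4] pitch 123.03 z [-0.001 -0.545 -0.838] w 20.3 gf 2.7 F [-0.4 -0.4 -0.4] q [ 0.31  0.85  1.32 -0.49  1.34 -0.8 ]
0.004 0.007 0.01 -0.0 -0.0 -0.002 0.0
```

Run:
```python
from plan import *
rel([low(*k) for k in [(7,59,4),(6,61,2.5),(5,63,1.5),(4.2,65,1),(4,67,0)]])
```

```text
0.004 0.023 0.01 -0.023 -0.0 -0.002 0.0
0.004 0.035 0.015 -0.045 -0.0 -0.002 0.0
0.004 0.043 0.026 -0.067 -0.0 -0.002 0.0
0.004 0.045 0.039 -0.089 -0.0 -0.002 0.0
0.004 0.044 0.037 -0.111 -0.0 -0.002 0.0
```

Request:
move_arm(moves="0 0.012 0.005 -0.011 0 0 0;0 0.023 0.01 -0.022 0 0 0;0 0.029 0.013 -0.033 0 0 0;0 0.035 0.015 -0.045 0 0 0;0 0.039 0.02 -0.056 0 0 0;0 0.043 0.026 -0.067 0 0 0;0 0.043 0.026 -0.067 0 0 0")

```text
time: 13.85
position: [0.593, 0.1668, 0.099]
tool_rot: [0.124, 0.964, -0.231, -0.029]
ft_force: [-0.2, 0.0, -0.8]
grip_width: 0.019
grip_force: 2.8
```

Run:
```python
from plan import *
stand(); rel([low(*k) for k in [(5,63,1.5),(4.2,65,1),(4,67,0)]])
P,Q,_=cur(); u=Q.as_matrix(); w=_["grip_width"]; t=A.inv().apply(P+.011*u[:,2]+w/2*u[:,1]-T)*1e3; print("Btip",t.round(1))
t=A.inv().apply(P+.011*u[:,2]-w/2*u[:,1]-T)*1e3; print("Atip",t.round(1))
```

```text
t 13.85 stand [ -5.6 116.1  99. ] pitch 116.97 z [ 0.    -0.453 -0.891] w 19.0 gf 2.8 F [-0.2  0.  -0.8] q [ 0.28  0.81  1.36 -0.42  1.25 -0.84]
0.006 -0.002 0.002 0.0 0.0 -0.002 0.0
0.006 -0.001 0.015 -0.022 0.0 -0.002 0.0
0.006 -0.002 0.013 -0.044 0.0 -0.002 0.0
Btip [ -5.5 119.6  84.8]
Atip [ -5.6 102.7  93.4]
```

```bash
cat >> plan.py <<'E'
def btip(y,z,e,w=18,x=-.0058): return (tcp(180-e,(y,z),0,w,1,x),rot(180-e),w)
E
python3 - <<'E'
from plan import *
rel([btip(*k) for k in [(119.6,83.3,66),(119.7,82,69),(119.8,80.7,72),(120,79.8,75),(121.5,79.8,75),(123,79.8,75),(126,80,75)]])
E
```

```text
0.002 0.007 0.018 -0.033 0.0 -0.002 0.207
0.002 0.008 0.035 -0.066 0.0 -0.002 0.207
0.002 0.01 0.051 -0.1 0.0 -0.002 0.207
0.002 0.011 0.064 -0.133 0.001 -0.002 0.207
0.002 0.024 0.057 -0.133 0.001 -0.002 0.207
0.002 0.037 0.05 -0.133 0.001 -0.002 0.207
0.002 0.063 0.035 -0.133 0.001 -0.002 0.207
```

Request:
move_arm(moves="0 0.004 0.009 -0.016 0 0 0;0 0.007 0.018 -0.033 0 0 0;0 0.008 0.026 -0.05 0 0 0;0 0.008 0.035 -0.066 0 0 0;0 0.009 0.043 -0.083 0 0 0;0 0.01 0.051 -0.1 0 0 0;0 0.01 0.057 -0.116 0 0 0;0 0.011 0.064 -0.133 0 0 0;0 0.011 0.064 -0.133 0 0 0")

```text
time: 14.75
position: [0.5934, 0.1657, 0.0961]
tool_rot: [0.127, 0.983, -0.128, -0.014]
ft_force: [-2.4, 5.3, 15.1]
grip_width: 0.0006
grip_force: 7.9
```

```bash
cat >> plan.py <<'E'
def tips():
    P,Q,o=cur(); u=Q.as_matrix(); w=o["grip_width"]
    for n,k in (("A",-1),("B",1)): print(n,(A.inv().apply(P+.011*u[:,2]+k*w/2*u[:,1]-T)*1e3).round(1))
E
python3 - <<'E'
from plan import *
stand(); tips()
E
```

```text
t 14.75 stand [ -4.9 115.1  96.1] pitch 104.85 z [ 0.004 -0.256 -0.967] w 0.6 gf 7.9 F [-2.4  5.3 15.1] q [ 0.2   0.75  1.46 -0.27  1.06 -0.96]
A [ -4.9 112.   85.5]
B [ -4.9 112.6  85.4]
```

The plate slipped off the tip at the end, and the fingertips now rest at z = 85 mm, which is the top of a flat plate. I'll back off and look.

Request:
move_arm(moves="0 0 -0.2 0 0 0 0;0 0 -0.6 0 0 0 0;0 0 -1 0 0 0 0.3;0 0 -1 0.167 0 0 0.6;0 0 -1 0.167 0 0 1;0 0 -1 0.167 0 0 1")

```text
time: 15.35
position: [0.5981, 0.1918, 0.1872]
tool_rot: [0.122, 0.958, -0.258, -0.033]
ft_force: [0.3, -0.3, -1.3]
grip_width: 0.0245
grip_force: 0.0
```

Run:
```python
from plan import *
from h import *
stand()
c=robot.camera("scene"); s=robot.camera("side")
a=cv2.resize(c["image"][110:230,290:410],(400,400),interpolation=cv2.INTER_CUBIC); b=cv2.resize(s["image"][160:280,220:340],(400,400),interpolation=cv2.INTER_CUBIC)
cv2.imwrite("pics/h5.png",np.hstack([a,b])[:,:,::-1])
```

```text
t 15.35 stand [ -6.9 141.6 187.2] pitch 120.16 z [-0.001 -0.502 -0.865] w 24.5 gf 0.0 F [ 0.3 -0.3 -1.3] q [ 0.33  0.75  1.25 -0.43  1.47 -0.87]
```

View pics/h5.png

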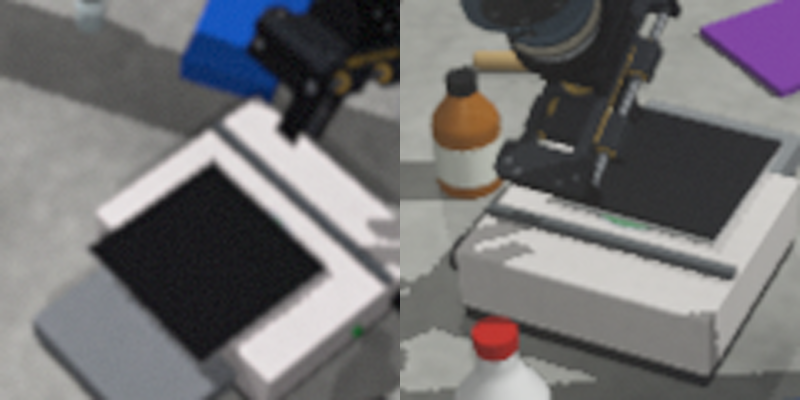

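The plate lies flat and black-up on the stage, scene crop corners (212,162), (325,270), (203,360), (92,248). Measure it and plan the push.

```bash
cat > meas.py <<'E'
from plan import *
from h import *
def plate(z=.085):
    c=robot.camera("scene"); g=c["image"].max(2).astype(np.uint8); m=np.zeros_like(g)
    pts=np.array([proj(c,A.apply([x/1e3,y/1e3,z])+T) for x,y in [(-110,-60),(110,-60),(110,170),(-110,170)]],int)
    cv2.fillPoly(m,[pts],255); b=cv2.bitwise_and(m,((g<55)*255).astype(np.uint8)); b=cv2.morphologyEx(b,cv2.MORPH_OPEN,np.ones((7,7)))
    k=max(cv2.findContours(b,0,1)[0],key=cv2.contourArea)
    w=np.array([A.inv().apply(onz(c,p,z)-T)[:2]*1e3 for p in k[:,0].astype(float)],np.float32)
    r=cv2.minAreaRect(w); print("rect",r); return r
E
python3 - <<'E'
from meas import *
plate()
c=robot.camera("scene"); k=120/400
for U in [(212,162),(325,270),(203,360),(92,248)]:
    print((A.inv().apply(onz(c,(290+U[0]*k-.35,110+U[1]*k-.35),.085)-T)*1e3).round(1))
d=lambda p,y,z,yaw:(A.apply([-.006,y/1e3,z/1e3])+T,rot(90)*Ro.from_euler('z',yaw,degrees=True),87)
rel([d(90,80,200,0),d(90,0,200,90),d(90,-65,200,90),d(90,-65,73,90)])
E
```

```text
rect ((-5.500251770019531, 38.789581298828125), (144.84506225585938, 146.89308166503906), 89.82283782958984)
[-78.9 113.6  85. ]
[ 71.2 110.8  85. ]
[ 68.3 -31.2  85. ]
[-78.1 -31.2  85. ]
-0.001 -0.566 0.201 -0.334 -0.0 -0.002 1.0
-0.004 -1.258 0.602 -0.262 0.262 0.973 1.0
-0.006 -1.821 0.927 -0.262 0.262 0.973 1.0
-0.005 -1.185 2.026 -0.262 0.262 0.973 1.0
```

Request:
move_arm(moves="0 -0.3 0.1 -0.09 0 0 1;0 -0.57 0.2 -0.18 0 0 1;0 -0.57 0.2 -0.27 0 0 1;0 -0.57 0.2 -0.334 0 0 1;0 -0.57 0.2 -0.334 0 0 1")

```text
time: 16.05
position: [0.5832, 0.1289, 0.2017]
tool_rot: [0.131, 0.991, -0.0, 0.001]
ft_force: [0.3, 0.6, 0.3]
grip_width: 0.0809
grip_force: 0.0
```

Request:
move_arm(moves="0 -0.4 0 0 0 0.1 1;0 -0.8 0 0 0 0.2 1;0 -1 0 0 0 0.3 1;0 -1 0 0 0 0.4 1;0 -1 0 0 0 0.5 1;0 -1 0 0 0 0.6 1;0 -1 0 0 0 0.7 1;0 -1 0 0 0 0.8 1;0 -1 0 0 0 0.9 1;0 -1 0 0 0 1 1;0 -1 0 0 0 1 1;0 -1 0 0 0 1 1")

```text
time: 17.25
position: [0.5585, 0.0364, 0.2005]
tool_rot: [0.791, 0.611, -0.0, 0.001]
ft_force: [0.3, -0.2, -0.2]
grip_width: 0.087
grip_force: 0.0
```

Run:
```python
from plan import *
stand(); d=lambda y,z:(A.apply([-.005,y/1e3,z/1e3])+T,rot(90)*Ro.from_euler('z',90,degrees=True),87)
rel([d(-75,190),d(-75,110),d(-75,73)])
```

```text
t 17.25 stand [ -6.3 -18.8 200.5] pitch 90.12 z [ 0.002 -0.002 -1.   ] w 87.0 gf 0.0 F [ 0.3 -0.2 -0.2] q [-0.13  0.48  1.63 -0.    1.03  0.12]
-0.562 0.014 0.106 0.001 0.001 -0.001 1.0
-0.56 0.012 0.906 0.001 0.001 -0.001 1.0
-0.559 0.012 1.276 0.001 0.001 -0.001 1.0
```

Request:
move_arm(moves="-0.56 0.01 0.1 0 0 0 1;-0.56 0.01 0.3 0 0 0 1;-0.56 0.01 0.7 0 0 0 1;-0.56 0.01 1 0 0 0 1;-0.56 0.01 1 0 0 0 1")

```text
time: 17.75
position: [0.5424, -0.0179, 0.097]
tool_rot: [0.791, 0.612, -0.003, -0.002]
ft_force: [-0.4, -0.2, -0.3]
grip_width: 0.087
grip_force: 0.0
```

Request:
move_arm(moves="0 0 0.28 0 0 0 1;0 0 0.28 0 0 0 1;0 0 0.28 0 0 0 1")

```text
time: 18.05
position: [0.546, -0.0183, 0.0735]
tool_rot: [0.791, 0.612, 0.0, 0.001]
ft_force: [-0.5, -0.8, 0.6]
grip_width: 0.0871
grip_force: 0.0
```

Run:
```python
from plan import *
stand(); d=lambda y,z:(A.apply([-.005,y/1e3,z/1e3])+T,rot(90)*Ro.from_euler('z',90,degrees=True),87)
rel([d(-45,73),d(-22,73),d(-17.5,73)])
```

```text
t 18.05 stand [ -4.7 -74.9  73.5] pitch 90.05 z [ 0.002 -0.001 -1.   ] w 87.1 gf 0.0 F [-0.5 -0.8  0.6] q [-0.24  0.66  1.76 -0.    0.72  0.02]
0.299 -0.003 0.004 0.001 0.001 -0.001 1.0
0.529 -0.003 0.004 0.001 0.001 -0.001 1.0
0.574 -0.003 0.004 0.001 0.001 -0.001 1.0
```

Push slowly up to just short of the rail, then creep in.

Request:
move_arm(moves="0.15 0 0 0 0 0 1;0.25 0 0 0 0 0 1;0.29 0 0 0 0 0 1;0.33 0 0 0 0 0 1;0.37 0 0 0 0 0 1;0.4 0 0 0 0 0 1;0.43 0 0 0 0 0 1;0.46 0 0 0 0 0 1;0.49 0 0 0 0 0 1;0.51 0 0 0 0 0 1;0.53 0 0 0 0 0 1;0.53 0 0 0 0 0 1")

```text
time: 19.25
position: [0.5589, 0.0332, 0.0723]
tool_rot: [0.792, 0.611, 0.0, 0.001]
ft_force: [-0.5, -0.4, 1.0]
grip_width: 0.0869
grip_force: 0.4
```

Request:
move_arm(moves="0.01 0 0 0 0 0 1;0.02 0 0 0 0 0 1;0.03 0 0 0 0 0 1;0.03 0 0 0 0 0 1")

```text
time: 19.65
position: [0.5596, 0.0355, 0.0723]
tool_rot: [0.791, 0.611, -0.0, 0.001]
ft_force: [0.5, -2.8, 0.8]
grip_width: 0.087
grip_force: 1.6
```

Run:
```python
from meas import *
stand(); plate()
```

```text
t 19.65 stand [ -5.  -19.4  72.3] pitch 90.07 z [ 0.002 -0.001 -1.   ] w 87.0 gf 1.6 F [ 0.5 -2.8  0.8] q [-0.14  0.68  1.72 -0.    0.74  0.12]
rect ((-23.675247192382812, 64.85781860351562), (161.4161834716797, 180.74037170410156), 89.99437713623047)
```

Request:
move_arm(moves="0.01 0 0 0 0 0 1;0.02 0 0 0 0 0 1;0.02 0 0 0 0 0 1")

```text
time: 20.0
position: [0.5603, 0.0357, 0.0724]
tool_rot: [0.791, 0.612, -0.001, 0.002]
ft_force: [0.4, -8.5, 1.2]
grip_width: 0.087
grip_force: 4.5
```

Request:
move_arm(moves="0.01 0 0 0 0 0 1;0.01 0 0 0 0 0 1")

```text
time: 20.2
position: [0.5606, 0.0358, 0.0724]
tool_rot: [0.79, 0.613, -0.001, 0.003]
ft_force: [-1.8, -12.8, 0.6]
grip_width: 0.0866
grip_force: 6.0
```

It stalled against the rail at about 13 N. Retreat and check.

Request:
move_arm(moves="-0.1 0 0 0 0 0 1;-0.4 0 0 0 0 0 1;-0.6 0 0 0 0 0 1;-0.6 0 -0.4 0 0 0 1;-0.6 0 -0.8 0 0 0 1;-1 0 -1 0 0 0 1;-1 0 -1 0 0 0 1")

```text
time: 20.9
position: [0.5368, -0.0609, 0.1758]
tool_rot: [0.792, 0.61, 0.002, 0.004]
ft_force: [0.6, -0.2, 0.5]
grip_width: 0.0865
grip_force: 0.0
```

Request:
move_arm(moves="-0.6 0 -0.5 0 0 0 1;-0.9 0 -0.7 0 0 0 1;-0.9 0 -0.7 0 0 0 1;-0.9 0 -0.7 0 0 0 1;-0.9 0 -0.7 0 0 0 1")

```text
time: 21.4
position: [0.5113, -0.1435, 0.2412]
tool_rot: [0.792, 0.611, 0.0, -0.001]
ft_force: [0.1, -0.3, -0.8]
grip_width: 0.0872
grip_force: 0.0
```

Run:
```python
from meas import *
stand(); plate()
c=robot.camera("scene"); s=robot.camera("side")
a=cv2.resize(c["image"][120:220,310:430],(480,400),interpolation=cv2.INTER_CUBIC); b=cv2.resize(s["image"][170:270,230:350],(480,400),interpolation=cv2.INTER_CUBIC)
cv2.imwrite("pics/h6.png",np.hstack([a[:,40:440],b[:,40:440]])[:,:,::-1])
```

```text
t 21.4 stand [  -6.9 -204.7  241.2] pitch 89.91 z [-0.001  0.001 -1.   ] w 87.2 gf 0.0 F [ 0.1 -0.3 -0.8] q [-0.48  0.39  1.66  0.    1.09 -0.23]
rect ((-5.7360076904296875, 70.40219116210938), (146.10267639160156, 150.98654174804688), 0.14326082170009613)
```

View pics/h6.png

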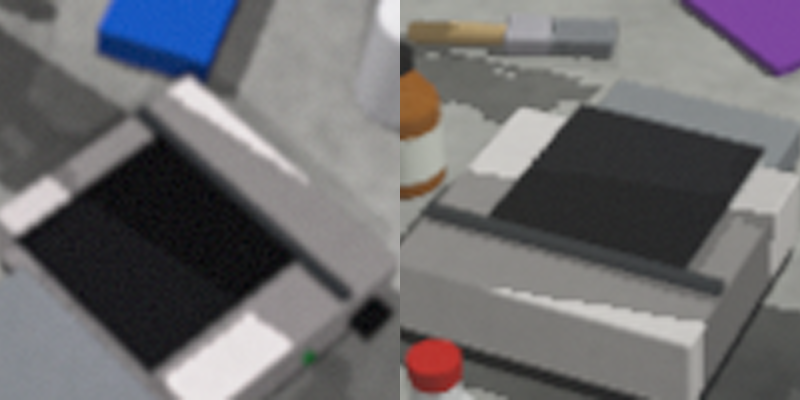

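The plate lies flat, black-up, flush and square against the rail. Its centre is at about x = -6 mm, within the rail's ends, and the robot is clear. Handing in.

```bash
python3 -c "
from rig import robot
print(robot.hand_in())"
```

```text
the job is handed in; nothing more can be done
None
```

The plate is handed in black side up, flat and square against the stop rail (about 6 mm off centre) with the gripper clear; its free edge slipped off the fingertip for roughly the last 5–10 mm of lowering, and I didn't re-measure the bystanders, though nothing touched them that I saw.

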